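# Full blast from the two-stage blow gun

### The job

Two bench blow guns with two-stage trigger levers lie on stands on the worktop. Blow out the small white crucible: on the gun whose long bent nozzle points down into it, squeeze the trigger lever against the handle, past the first-stage pressure point and right home into the second stage, hold it there for about two seconds, then let it spring back. Leave the trigger of the gun with the short stub nozzle alone.

Things in the scene. Friction and masses are not known exactly. Their poses are not given: they have to be found in the camera images.
- long_grip (a point): Squeeze point of the gun with the bent nozzle over a white crucible: midway between outer sides of handle and released lever, z 100 mm. Axes: x level to the nozzle, y level from handle to lever, z up. Handle: grey rod, 22 mm thick, axis at y -13, x -55 to 70 mm, top z 111. Lever: steel strip 16 high, 5 thick, pivot x 90, end x -21 mm. Across both: 49 mm released, 30 squeezed. Free air 80 mm below.
- short_grip (a point): The same point, axes and sizes on the other gun, with a straight stub nozzle 18 mm long and no crucible; not to be used. The two may be in either place, 0.33 m or more apart. Each gun floats sideways (its y, 20 mm each way, under 2 N) on a fixed grey stand, so it centres itself between fingers closing along y from above.
- long_valve (a joint): Second stage of the bent-nozzle gun's lever, rad: 0 until the lever passes the pressure point, 0.12 fully squeezed (10 mm more at the squeeze point). The first stage before it takes 0.1 rad (9 mm, 2 to 4 N there); the second gives from about 8 N and is fully in at about 12 N. Springs return both.
- short_trigger (a joint): First-stage angle of the stub-nozzled gun's trigger lever, rad: 0 released, 0.1 at its pressure point. It must stay released.

How it is judged:
On the way:
1. the long-nozzled gun's trigger is squeezed well into its second stage and held there (value of joint long_valve above 0.085 rad), for 1 s.
At the end, for the whole second after the job is handed in: The long-nozzled gun's second stage was held beyond 0.085 rad for at least 1 s; at the end it has sprung back (under 0.02 rad) and the stub-nozzled gun's trigger is released (under 0.03 rad) (value of joint long_valve below 0.02 rad and value of joint short_trigger below 0.03 rad); the robot touches nothing.
It fails at once if the trigger of the stub-nozzled gun is pressed (value of joint short_trigger above 0.06 rad).
It also fails if it takes over 29 s, if anything falls off the work surface, if the arm or the gripper's body presses on something with over 40 N, if the wrist force passes 120 N, or if a joint passes its speed limit or range.

### The arm

A 6-joint arm with a two-finger parallel gripper is mounted at the origin on a cart in front of the work surface, level with it; the furniture and walls round the work are solid. World frame = base frame: x ahead of the robot, y to its left, z up, the work surface at z = 0. Lengths are in m, angles in rad, forces in N, time in s.
With the tool pointing down it reaches from about 0.375 to 0.975 m from the base axis. Payload 3.8 kg.
Tool frame: the origin (TCP) lies where the fingers leave the gripper's body, on its centre line; the fingertips stand 73 mm ahead of it and the grasp point (between the pads) lies 54 mm ahead of it (nose_length is the distance from the TCP to the fingertips, in m); z points along the fingers, y is the line along which they close (so a half turn about z gives the same grasp; the last joint's range is limited). The gripper opens to 85 mm and grips with 20 to 120 N. Pads are 22 mm wide; open, the fingers measure 114 mm over their backs; the gripper's body (76 mm by 85 mm) begins 54 mm behind the grasp point. The pads swing forward as they close: fully open they stand 13 mm farther back than shut.
Start: joints at [-0.037, 0.264, 1.604, -0, 1.274, -0.037], TCP at [0.675, -0, 0.304] pointing down, gripper open.
Joint ranges: [-2.63, 2.63], [-0.94, 2.18], [0.31, 2.57], [-1.31, 4.45], [0, 2.66], [-2.55, 2.55]. Speed limits (rad/s): [2.57, 2.57, 3.14, 3.14, 3.14, 3.14].

### API

Orientations are given as a rotation vector (axis times angle).
In Python, from workcell import read_state, read_camera, calibration, finish_job, look_for, cut_out, tip_of, nose_length gives the robot as it stands.
- The arm moves only by the tool step_arm, never from a script. Its argument "targets" is a list of rows, each a list of 3 entries, a list of its own where there are three numbers: the turn, a rotation vector about the tool's x, y, z in rad, then the shift along the tool's x, y, z in mm, then the finger opening in mm, from 0 to 85.4. In form: [[[ax, ay, az], [x, y, z], grip], ...]. A call has 1 to 5 rows; each row shifts and turns the commanded pose from where the row before left it, along the tool's axes as they then stand; what a row does not reach is not made up. A row lasts 1/12 s, in which the tool goes at most 41.7 mm and 7.16 degrees, less where a joint would pass 70% of its speed; a pose out of reach is approached as far as the arm can. A call with a gripper value outside its range is refused whole. The fingers move at their own pace and stop on an object; "grip_force" is the grip in N (left out, the last holds). Time passes only in rows, so rows that do not move let the fingers close. It gives the time, the measured TCP pose, the force, the opening and the grip force at its end, in the units of the state.
- read_state(): the state, without advancing time (a new reading comes with each control period).
- read_camera(name): name is "scene" or "side" or "wrist"; returns the picture (420x560x3 uint8, red, green, blue); there is no depth.
- calibration(name): a dict with "camera_matrix" (3x3 intrinsics, pixels), "R" (3x3) and "t" (3): a world point X has camera coordinates R X + t. Camera axes: x right, y down, z forward; pixel columns grow to the right and rows downward; lengths in m; the calibration is good to about 2 mm. A picture is of the moment at which its call begins: read the wrist's pose just before it. calibration takes no time and is no camera call; for the wrist camera it gives the pose at the moment of the call.
- finish_job(): hands the job in; it is judged then, once.
Trained networks look in the newest picture that a camera, given by its name, has taken for a name from the list of things; names that differ only in an ending like _2 or _b are one class to them, and where a whole thing is asked for, a point or a joint stands for the part that bears it (a point fixed in the world has none). Each returns a list of dicts, best first, with "score" (0 to 1); they miss things now and then, are a little off and sometimes report something else, mostly with a low value. They report only what shows in the picture. A call takes as long as a camera call.
- look_for(camera, query): "extent" ([left, top, right, bottom] in pixels, round what is visible of it).
- cut_out(camera, query): "region" (420x560 bool, what is visible of it) and "extent" ([left, top, right, bottom] in pixels, round what is visible of it).
- tip_of(camera, query): "at" ([row, column] in pixels: a listed point, or the origin of a listed thing).
The state is a dict: "time": time; "q": joint angles; "joint_vel": joint speeds; "joint_torque": joint torques, N m; "tool_pos": TCP position; "tcp_rot": TCP orientation; "wrist_force": force on the tool from outside, world axes, zero at the start; "torque": the same for the moment, N m; "width": opening from 0.0 (shut) to 1.0 (fully open); "grip_force": force on a finger pad.
Only numpy, scipy, OpenCV 4.12 (cv2) and the standard library are available. Lean on these libraries where they do the work, as an engineer would, in place of code of your own. Each camera call takes 0.05 s, during which the arm holds its last target. There are 200 camera calls.

## Working session

There is one attempt and no reset: what is moved stays moved. The work goes in short steps, Python scripts to look and compute and a tool call to move; the robot and the scene stay as the last step left them, time stands still between calls to the robot, and variables do not carry over. Pictures are saved under pics/ and viewed, at most 10 in all, crops included, and the job is handed in when it is done.

Besides the shell and the picture viewer there is one more tool, called after "Call:" as name([rows], argument=value, ...), one row to a line, values as JSON. step_arm: Moves the arm, as the interface text tells. Its arguments: {"type":"object","properties":{"targets":{"type":"array","items":{"type":"array"}},"grip_force":{"type":"number"}},"required":["targets"]}

```bash
mkdir -p pics
cat > h.py <<'E'
import numpy as np, cv2
from workcell import *
def shot(n,f=None):
    im=read_camera(n)
    if f: cv2.imwrite('pics/'+f,im[:,:,::-1])
    return im
def tri(obs):
    A=[];b=[]
    for c,(r,cc) in obs:
        k=calibration(c);K=np.array(k['camera_matrix']);R=np.array(k['R']);t=np.array(k['t'])
        d=R.T@np.linalg.inv(K)@[cc,r,1];d/=np.linalg.norm(d);o=-R.T@t
        P=np.eye(3)-np.outer(d,d);A.append(P);b.append(P@o)
    return np.linalg.lstsq(np.vstack(A),np.hstack(b),rcond=None)[0]
def onz(c,rc,z):
    k=calibration(c);K=np.array(k['camera_matrix']);R=np.array(k['R']);t=np.array(k['t'])
    d=R.T@np.linalg.inv(K)@[rc[1],rc[0],1];o=-R.T@t
    return o+d*(z-o[2])/d[2]
E
python3 - <<'E'
from h import *
ims=[]
for c in ['scene','side']:
    im=shot(c,c+'1.png');ims.append(im)
    for q in ['long_grip','short_grip']:
        for d in tip_of(c,q)[:2]: print(c,q,d['score'],d['at'],onz(c,d['at'],.1))
print(read_state())
E
```

```text
scene long_grip 0.86 [288.4, 248.4] [0.45914065 0.41864551 0.1       ]
scene short_grip 0.66 [189.1, 317.4] [ 0.49018882 -0.06138841  0.1       ]
side long_grip 0.86 [274.6, 277.1] [0.46658605 0.4176579  0.1       ]
side short_grip 0.88 [194.9, 331.4] [ 0.47746889 -0.04283398  0.1       ]
{'time': 0.3, 'q': array([-3.69303149e-02,  2.64239508e-01,  1.60448026e+00, -1.44195470e-05,
        1.27368760e+00, -3.69258144e-02]), 'joint_vel': array([ 0.00199016, -0.00273615, -0.00463019, -0.00089957, -0.00072841,
        0.00183435]), 'joint_torque': array([ 5.14861199e-05, -5.14393544e+01, -3.66971970e+01, -1.50188166e-04,
        7.75465131e-03,  3.72115539e-05]), 'tool_pos': array([ 6.74803875e-01, -1.88611583e-05,  3.03391014e-01]), 'tcp_rot': array([-2.22102620e+00, -2.22102559e+00,  8.86599814e-04]), 'wrist_force': array([-0.45644647, -0.31184688, -1.17956906]), 'torque': array([ 0.00822063,  0.00672164, -0.01980623]), 'grip_force': 0.0, 'width': 1.0006840538219663}
```

View pics/scene1.png

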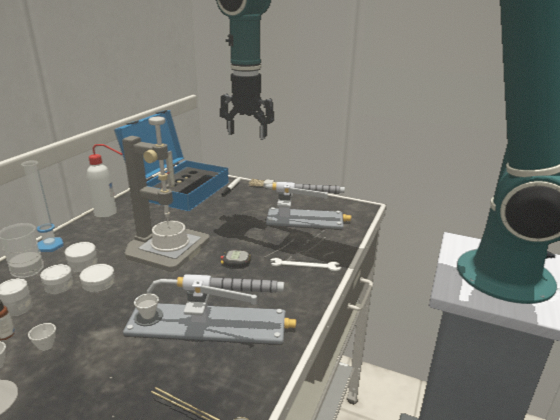

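View pics/side1.png

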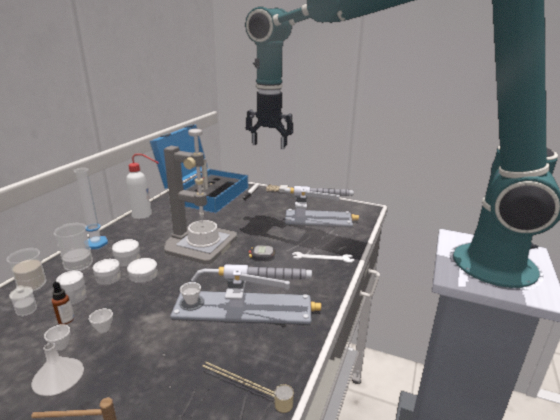

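The long gun is the nearer one (handle at about x 215–283, row 286 in scene). Its nozzle bends into the crucible at (147,305), and its lever is on the camera side. The stub gun is at the back, around (310,188). The networks agree with this.

```bash
cat >> h.py <<'E'
from scipy.spatial.transform import Rotation as Ro
def plan(goal,yaw,n,steps=None):
    "rows (turn then list of shift in the tool frame before the turn) to go to TCP goal with tool y at world yaw"
    s=read_state();R=Ro.from_rotvec(s['tcp_rot']);M=R.as_matrix();p=s['tool_pos']
    y=np.array([np.cos(yaw),np.sin(yaw),0]);z=np.array([0,0,-1.]);x=np.cross(y,z)
    G=Ro.from_matrix(np.c_[x,y,z]);rv=(R.inv()*G).as_rotvec()
    print('total turn',rv.round(3),'shift(tool,mm)',(M.T@(goal-p)*1000).round(1))
    for i in range(n):
        print([(rv/n).round(3).tolist(),((R*Ro.from_rotvec(rv*i/n)).inv().apply((goal-p)/n)*1000).round(1).tolist(),85])
E
python3 - <<'E'
from h import *
g=tri([('scene',(288.4,248.4)),('side',(274.6,277.1))]);print('grip',g)
a=tri([('scene',(286,280)),('side',(273,308))]);b=tri([('scene',(282,182)),('side',(271,223))]);print(a,b,np.arctan2(b[1]-a[1],b[0]-a[0]))
print('plate', onz('scene',(340,283),.01),onz('scene',(333,130),.01),onz('side',(320,309),.01),onz('side',(318,177),.01))
print('stand',tri([('scene',(120,157)),('side',(132,196))]),onz('scene',(262,163),0))
print('short',tri([('scene',(189.1,317.4)),('side',(194.9,331.4))]))
yaw=np.arctan2(b[1]-a[1],b[0]-a[0])+np.pi/2
plan(np.array([g[0],g[1],.29]),yaw,15)
E
```

```text
grip [0.48379075 0.37331517 0.06416583]
[0.40180537 0.40526152 0.11412714] [0.56741648 0.47038847 0.11521936] 0.37467592990407406
plate [0.38499243 0.42583047 0.01      ] [0.65488474 0.52795663 0.01      ] [0.38756941 0.4258875  0.01      ] [0.65006364 0.53147166 0.01      ]
stand [0.74429213 0.27061897 0.34313374] [0.75523793 0.29238167 0.        ]
short [0.45911364 0.03381383 0.13918996]
total turn [-1.000e-03 -1.000e-03 -1.945e+00] shift(tool,mm) [ 373.3 -191.    13.6]
[[-0.0, -0.0, -0.13], [24.9, -12.7, 0.9], 85]
[[-0.0, -0.0, -0.13], [26.3, -9.4, 0.9], 85]
[[-0.0, -0.0, -0.13], [27.3, -5.9, 0.9], 85]
[[-0.0, -0.0, -0.13], [27.9, -2.3, 0.9], 85]
[[-0.0, -0.0, -0.13], [27.9, 1.3, 0.9], 85]
[[-0.0, -0.0, -0.13], [27.5, 4.9, 0.9], 85]
[[-0.0, -0.0, -0.13], [26.7, 8.4, 0.9], 85]
[[-0.0, -0.0, -0.13], [25.4, 11.8, 0.9], 85]
[[-0.0, -0.0, -0.13], [23.6, 15.0, 0.9], 85]
[[-0.0, -0.0, -0.13], [21.5, 17.9, 0.9], 85]
[[-0.0, -0.0, -0.13], [19.0, 20.5, 0.9], 85]
[[-0.0, -0.0, -0.13], [16.2, 22.8, 0.9], 85]
[[-0.0, -0.0, -0.13], [13.1, 24.7, 0.9], 85]
[[-0.0, -0.0, -0.13], [9.8, 26.2, 0.9], 85]
[[-0.0, -0.0, -0.13], [6.3, 27.2, 0.9], 85]
```

Run:
```python
from h import *
plan(np.array([.463,.418,.29]),.37+np.pi/2,16)
```

```text
total turn [-1.000e-03 -1.000e-03 -1.941e+00] shift(tool,mm) [ 418.  -211.8   13.6]
[[-0.0, -0.0, -0.121], [26.1, -13.2, 0.8], 85]
[[-0.0, -0.0, -0.121], [27.5, -10.0, 0.8], 85]
[[-0.0, -0.0, -0.121], [28.5, -6.6, 0.8], 85]
[[-0.0, -0.0, -0.121], [29.1, -3.1, 0.8], 85]
[[-0.0, -0.0, -0.121], [29.3, 0.5, 0.8], 85]
[[-0.0, -0.0, -0.121], [29.0, 4.0, 0.8], 85]
[[-0.0, -0.0, -0.121], [28.3, 7.5, 0.8], 85]
[[-0.0, -0.0, -0.121], [27.2, 10.9, 0.8], 85]
[[-0.0, -0.0, -0.121], [25.7, 14.1, 0.8], 85]
[[-0.0, -0.0, -0.121], [23.8, 17.1, 0.8], 85]
[[-0.0, -0.0, -0.121], [21.5, 19.8, 0.8], 85]
[[-0.0, -0.0, -0.121], [19.0, 22.3, 0.8], 85]
[[-0.0, -0.0, -0.121], [16.2, 24.4, 0.8], 85]
[[-0.0, -0.0, -0.121], [13.1, 26.2, 0.8], 85]
[[-0.0, -0.0, -0.121], [9.8, 27.6, 0.8], 85]
[[-0.0, -0.0, -0.121], [6.4, 28.6, 0.8], 85]
```

Call:
step_arm([
  [[0,0,-0.121],[26,-13,1],85],
  [[0,0,-0.121],[27.5,-10,1],85],
  [[0,0,-0.121],[28.5,-6.5,1],85],
  [[0,0,-0.121],[29,-3,1],85],
  [[0,0,-0.121],[29,0.5,1],85],
])

```text
time: 0.72
tool_pos: [0.6087, 0.1311, 0.2988]
tcp_rot: [-1.451, -2.786, -0.0]
wrist_force: [-0.1, -0.7, -0.8]
width: 0.997
grip_force: 0.0
```

Call:
step_arm([
  [[0,0,-0.121],[29,4,1],85],
  [[0,0,-0.121],[28,7.5,1],85],
  [[0,0,-0.121],[27,11,1],85],
  [[0,0,-0.121],[25.5,14,1],85],
  [[0,0,-0.121],[24,17,1],85],
])

```text
time: 1.13
tool_pos: [0.5431, 0.2616, 0.2939]
tcp_rot: [0.555, 3.092, 0.0]
wrist_force: [0.3, -0.7, -0.6]
width: 0.997
grip_force: 0.0
```

Call:
step_arm([
  [[0,0,-0.121],[21.5,20,1],85],
  [[0,0,-0.121],[19,22,1],85],
  [[0,0,-0.121],[16,24.5,1],85],
  [[0,0,-0.121],[13,26,1],85],
  [[0,0,-0.121],[10,27.5,1],85],
])

```text
time: 1.55
tool_pos: [0.4774, 0.3921, 0.2889]
tcp_rot: [-0.392, 3.117, 0.0]
wrist_force: [-0.4, 0.5, -0.4]
width: 0.995
grip_force: 0.0
```

Call:
step_arm([
  [[0,0,-0.121],[6,28.5,1],85],
  [[0,0,0],[0,0,0],85],
])

```text
time: 1.72
tool_pos: [0.463, 0.4212, 0.2876]
tcp_rot: [0.583, -3.086, -0.004]
wrist_force: [0.4, -0.1, -0.2]
width: 0.995
grip_force: 0.0
```

Run:
```python
from h import *
im=shot('wrist','w1.png')
for q in ['long_grip']:
    for d in tip_of('wrist',q)[:3]: print(q,d['score'],d['at'],onz('wrist',d['at'],.1))
for d in cut_out('wrist','long_grip')[:2]: print(d['score'],d['extent'])
for c in ['scene','side']:
    shot(c)
    for d in tip_of(c,'long_grip')[:2]: print(c,d['score'],d['at'],onz(c,d['at'],.1))
print(read_state()['q'])
plan(np.array([.463,.418,.29]),.37+np.pi/2,1)
```

```text
long_grip 0.64 [202.9, 280.1] [0.46460485 0.41444519 0.1       ]
0.69 [247.7, 118.3, 324.1, 369.2]
scene 0.66 [287.6, 247.6] [0.46158103 0.41709463 0.1       ]
[ 6.88994617e-01  1.80450928e-01  1.73463250e+00 -2.43648177e-04
  1.22647074e+00 -1.24483319e+00]
total turn [-0.     0.    -0.007] shift(tool,mm) [ 2.3  2.9 -2. ]
[[-0.0, 0.0, -0.007], [2.3, 2.9, -2.0], 85]
```

View pics/w1.png

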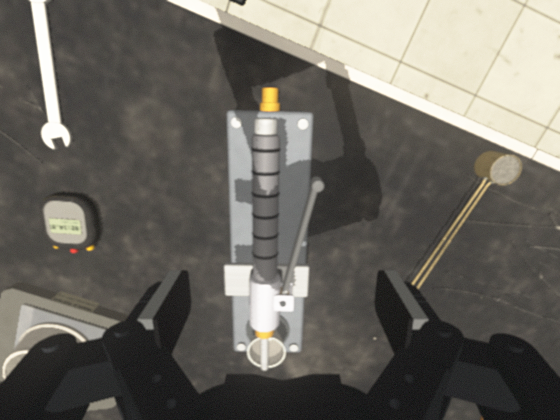

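The wrist view shows the handle along column 265 (rows 118–275), the lever end at (318,185) and the lever pivot near (285,302). I estimate the squeeze point at about (205,282).

Run:
```python
from h import *
w=lambda r,c,z=.1: onz('wrist',(r,c),z)
a,b=w(130,265.5),w(265,264.5);yaw=np.arctan2(*(b-a)[:2][::-1]);print('yaw',yaw,a,b)
u=np.array([np.cos(yaw),np.sin(yaw)]);v=np.array([-u[1],u[0]])
e=w(185,320);p=w(302,286);print('end',e,'piv',p,'x len',(p-e)[:2]@u)
g=w(205,282)[:2];hc=a[:2]+u*((g-a[:2])@u);print('g',g,'y of g from axis',(g-hc)@v, 'front gap', (g-e[:2])@u)
G=np.r_[e[:2]+21*u/1000,.1];G[:2]=a[:2]+u*((G[:2]-a[:2])@u)+v*.013;print('G',G)
plan(np.r_[G[:2],.154],yaw+np.pi/2,1)
```

```text
yaw 0.3384790026652955 [0.41442251 0.38110215 0.1       ] [0.52530946 0.42013729 0.1       ]
end [0.44001006 0.4379355  0.1       ] piv [0.55441558 0.45184648 0.1       ] x len 0.11253342959691472
g [0.46720656 0.41483974] y of g from axis 0.014296255220664687 front gap 0.017984379429044156
G [0.4704815  0.41461838 0.1       ]
total turn [-0.     0.     0.025] shift(tool,mm) [ -3.5  -2.9 134. ]
[[-0.0, 0.0, 0.025], [-3.5, -2.9, 134.0], 85]
```

Call:
step_arm([
  [[0,0,0.025],[-3,-3,25],85],
  [[0,0,0],[0,0,30],85],
  [[0,0,0],[0,0,30],85],
  [[0,0,0],[0,0,28],85],
  [[0,0,0],[0,0,23],85],
])

```text
time: 2.48
tool_pos: [0.4694, 0.4139, 0.1498]
tcp_rot: [0.528, -3.095, 0.001]
wrist_force: [-0.0, -0.1, -0.0]
width: 0.993
grip_force: 0.0
```

Run:
```python
from h import *
s=read_state();print(s['tool_pos'],s['wrist_force'])
a=shot('scene');b=shot('wrist')
cv2.imwrite('pics/d1.png',np.hstack([cv2.resize(a[220:360,120:320],(400,280)),cv2.resize(b,(373,280))])[:,:,::-1])
```

```text
[0.46939981 0.4138513  0.14977107] [-0.00496292 -0.0886779  -0.00423137]
```

View pics/d1.png

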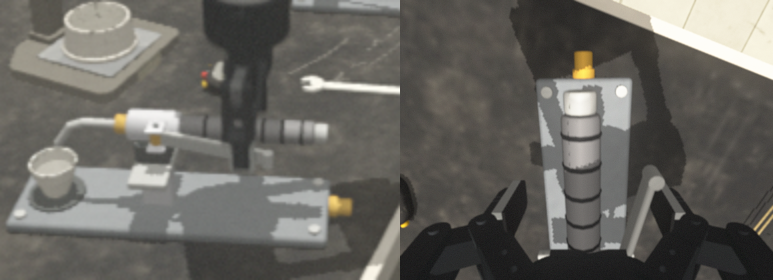

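The fingers straddle both the handle and the lever: in the crop the near finger stands in front of the lever, and the lever end shows at (262,160). Closing now.

Call:
step_arm([
  [[0,0,0],[0,0,0],60],
  [[0,0,0],[0,0,0],50],
  [[0,0,0],[0,0,0],40],
  [[0,0,0],[0,0,0],30],
  [[0,0,0],[0,0,0],25],
], grip_force=30)

```text
time: 3.0
tool_pos: [0.4705, 0.4164, 0.1555]
tcp_rot: [-0.532, 3.093, 0.003]
wrist_force: [-3.2, -1.0, 7.2]
width: 0.324
grip_force: 31.1
```

Call:
step_arm([
  [[0,0,0],[0,0,0],25],
  [[0,0,0],[0,0,0],25],
  [[0,0,0],[0,0,0],25],
  [[0,0,0],[0,0,0],25],
  [[0,0,0],[0,0,0],25],
])

```text
time: 3.42
tool_pos: [0.4703, 0.4165, 0.1554]
tcp_rot: [-0.533, 3.092, 0.003]
wrist_force: [-1.9, -1.5, 8.7]
width: 0.322
grip_force: 30.9
```

Run:
```python
from h import *
s=read_state();print(s['width']*85.4,s['wrist_force'],s['grip_force'])
a=shot('scene');b=shot('wrist')
cv2.imwrite('pics/d2.png',np.hstack([cv2.resize(a[220:360,120:320],(400,280)),cv2.resize(b,(373,280))])[:,:,::-1])
```

```text
27.49956961190023 [-1.92163955 -1.45299232  8.65300826] 30.943955183029175
```

View pics/d2.png

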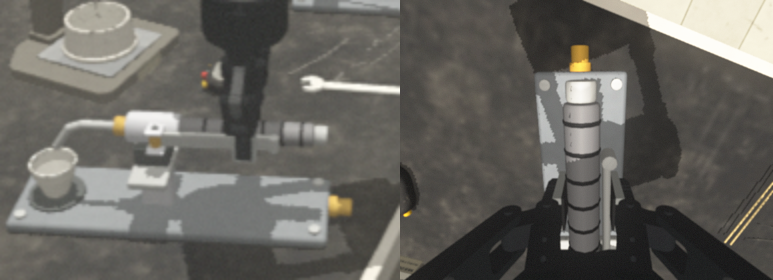

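The lever now lies parallel to and close against the handle (column ~608 against 566–600), and the opening has stopped at about 28 mm with 31 N. It is fully home, so I'll hold it and then release.

Call:
step_arm([
  [[0,0,0],[0,0,0],25],
  [[0,0,0],[0,0,0],25],
  [[0,0,0],[0,0,0],25],
  [[0,0,0],[0,0,0],25],
  [[0,0,0],[0,0,0],25],
])

```text
time: 3.93
tool_pos: [0.4703, 0.4165, 0.1554]
tcp_rot: [-0.533, 3.092, 0.003]
wrist_force: [-2.0, 0.0, 7.8]
width: 0.325
grip_force: 30.9
```

Call:
step_arm([
  [[0,0,0],[0,0,0],25],
  [[0,0,0],[0,0,0],25],
  [[0,0,0],[0,0,0],25],
  [[0,0,0],[0,0,0],25],
  [[0,0,0],[0,0,0],25],
])

```text
time: 4.35
tool_pos: [0.4703, 0.4165, 0.1555]
tcp_rot: [-0.533, 3.092, 0.003]
wrist_force: [-2.1, -1.1, 7.9]
width: 0.324
grip_force: 30.9
```

Call:
step_arm([
  [[0,0,0],[0,0,0],25],
  [[0,0,0],[0,0,0],25],
  [[0,0,0],[0,0,0],25],
  [[0,0,0],[0,0,0],25],
  [[0,0,0],[0,0,0],25],
])

```text
time: 4.77
tool_pos: [0.4703, 0.4165, 0.1555]
tcp_rot: [-0.533, 3.092, 0.003]
wrist_force: [-2.3, -1.6, 7.8]
width: 0.322
grip_force: 30.9
```

Call:
step_arm([
  [[0,0,0],[0,0,0],25],
  [[0,0,0],[0,0,0],25],
  [[0,0,0],[0,0,0],25],
  [[0,0,0],[0,0,0],25],
  [[0,0,0],[0,0,0],25],
])

```text
time: 5.18
tool_pos: [0.4704, 0.4165, 0.1555]
tcp_rot: [-0.533, 3.092, 0.003]
wrist_force: [-2.9, -0.5, 7.7]
width: 0.327
grip_force: 30.9
```

Call:
step_arm([
  [[0,0,0],[0,0,0],45],
  [[0,0,0],[0,0,0],65],
  [[0,0,0],[0,0,0],85],
  [[0,0,0],[0,0,0],85],
  [[0,0,0],[0,0,0],85],
])

```text
time: 5.6
tool_pos: [0.4691, 0.4151, 0.1516]
tcp_rot: [0.532, -3.095, 0.001]
wrist_force: [-0.4, 1.0, 0.5]
width: 0.988
grip_force: 0.0
```

Run:
```python
from h import *
s=read_state();print(s['time'],s['tool_pos'],s['width']*85.4,s['wrist_force'],s['grip_force'])
a=shot('scene');b=shot('wrist')
cv2.imwrite('pics/d3.png',np.hstack([cv2.resize(a[220:360,120:320],(400,280)),cv2.resize(b,(373,280))])[:,:,::-1])
```

```text
5.6 [0.46914277 0.41509923 0.15158185] 84.40318681198016 [-0.3929741   0.99991644  0.47637518] 0.0
```

View pics/d3.png

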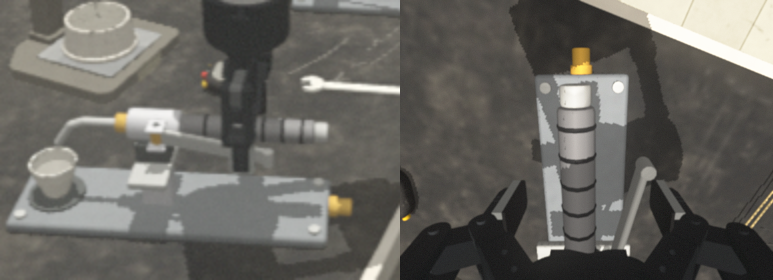

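The lever has sprung back out: its end is at (648,172), clear of the handle and both fingers. Lifting straight up.

Call:
step_arm([
  [[0,0,0],[0,0,-15],85],
  [[0,0,0],[0,0,-30],85],
  [[0,0,0],[0,0,-30],85],
  [[0,0,0],[0,0,-30],85],
  [[0,0,0],[0,0,-20],85],
])

```text
time: 6.12
tool_pos: [0.47, 0.4159, 0.28]
tcp_rot: [-0.531, 3.094, 0.002]
wrist_force: [-0.0, -0.1, -0.0]
width: 0.995
grip_force: 0.0
```

Call:
step_arm([
  [[0,0,0],[0,0,0],85],
  [[0,0,0],[0,0,0],85],
  [[0,0,0],[0,0,0],85],
])

```text
time: 6.37
tool_pos: [0.4689, 0.415, 0.2757]
tcp_rot: [0.532, -3.095, 0.001]
wrist_force: [0.2, -0.1, -0.1]
width: 0.994
grip_force: 0.0
```

Run:
```python
from h import *
s=read_state();print(s['tool_pos'],s['wrist_force'],s['width'])
if s['tool_pos'][2]>.25: print(finish_job())
```

```text
[0.46890906 0.41496619 0.27568477] [ 0.18342714 -0.11370682 -0.09435297] 0.993953403955806
the job is handed in; nothing more can be done
None
```

I squeezed the bent-nozzle gun's trigger home at about 31 N for a little over 2 s and let it spring back, never went near the stub gun, and handed the job in at about 6.4 s; the interface returned no verdict, and I judged full squeeze from the opening and pictures because the joint value can't be read.

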